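# Hold a rail blank home in the dowelling jig

## Robot

A 6-joint arm with a two-finger parallel gripper is mounted at the origin on the work surface. World frame = base frame: x ahead of the robot, y to its left, z up, the work surface at z = 0. Lengths are in m, angles in degrees, forces in N, time in s.
With the tool pointing down it reaches from about 0.4 to 0.825 m from the base axis. Payload 7 kg.
Tool frame: the origin (TCP) lies midway between the tips of the shut fingers; the grasp point (between the pads) lies r.grip_depth behind it (r.grip_depth is the distance from the TCP to the grasp point, in m); z points along the fingers, y is the line along which they close (so a half turn about z gives the same grasp; the last joint's range is limited). The gripper opens to 88 mm and grips with 3 to 60 N. Pads are 19 mm wide; open, the fingers measure 130 mm over their backs; the gripper's body (78 mm by 193 mm) begins 47 mm behind the grasp point.
Start: joints at [-55.571, 20.546, 0.682, 0, -70.136, -16.507], TCP at [0.208, -0.642, 0.227] pointing down, gripper open.
Joint ranges: [-176.03, 176.03], [-82.01, 121.73], [-58.28, 71.71], [-173.87, 95.51], [-174.79, -0.11], [-173.66, 173.66]. Speed limits (degrees/s): [136.94, 136.94, 172.46, 180, 180, 180].

## Interface

Orientations are given as [roll, pitch, yaw] about the fixed x, y, z axes, in that order (R = Rz(yaw) Ry(pitch) Rx(roll)).
In Python, from plant import r, eyes, get_state gives the robot as it stands (r), with the cameras (eyes) and the readings as plain functions.
- The arm moves only by the tool drive_effector, called after ">>>" as name(argument=value, ...) on one line, values as JSON. Schema: {"type":"object","properties":{"moves":{"type":"array","items":{"type":"number"},"minItems":6,"maxItems":72},"aperture":{"type":"number"},"squeeze":{"type":"number"},"only":{"type":"string"},"quiet":{"type":"boolean"},"lines":{"type":"string"}},"required":["moves"],"additionalProperties":false}. moves is one flat list of numbers that holds 1 to 12 rows one after another, with no inner brackets; each row has 6 numbers: dx, dy, dz in m, then a rotation vector rx, ry, rz in degrees; each row is the pose to reach, as a shift and turn from the pose commanded when the call began, along the tool's axes at that moment; what a row does not reach only later rows make up. A row lasts 1/12 s, in which the tool goes at most 0.0417 m and 7.16 degrees, less where a joint would pass 70% of its speed; a pose out of reach is approached as far as the arm can. aperture is the finger opening in m, set as the call begins (left out keeps the last). The fingers move at their own pace and stop on an object; squeeze is the grip in N (left out, the last holds). Time passes only in rows, so rows that do not move let the fingers close. The tool returns the time, the measured TCP pose, the force, the opening and the grip force at its end. only (a regular expression) keeps the lines of the reply that match it, lines (a string "A,B") keeps lines A to B, and quiet returns only ok. Input that does not fit is refused with a message, and nothing moves.
- get_state(): the state, without advancing time (a new reading comes with each control period).
- eyes.capture(name): name is "scene" or "top" or "wrist"; returns a dict with "frame" (384x512x3 uint8, red, green, blue), "z_map" (384x512 float32, m along the optical axis (not along the pixel's ray), 0 where there is no reading), "fx", "fy", "cx", "cy" (pixels), "cam_to_world" (4x4, takes a point from camera to world coordinates). Camera axes: x right, y down, z forward; pixel columns grow to the right and rows downward; lengths in m; the calibration is good to about 2 mm. The wrist camera is an equidistant fisheye: a pixel r from the principal point sees the ray r / f radians off the axis. A picture is of the moment at which its call begins.
- r.close_job(): hands the job in; it is judged then, once.
The state is a dict: "time_s": time; "joints": joint angles; "qd": joint speeds; "joint_torque": joint torques, N m; "tcp_pos": TCP position; "eef_rot": TCP orientation; "contact_force": force on the tool from outside, world axes, zero at the start; "moment": the same for the moment, N m; "gripper_width": finger opening in m; "gripper_force": force on a finger pad.
Only numpy, scipy, OpenCV 4.12 (cv2) and the standard library are available. Lean on these libraries where they do the work, as an engineer would, in place of code of your own. Each camera call takes 0.05 s, during which the arm holds its last target. There are 200 camera calls.

## Task

Get the dowelling jig ready for the drill: press its sprung lever down until it latches, which drops the gate in the channel, then lay the wooden rail blank flat in the channel and slide it lengthwise against the sprung plunger until its end sits firmly against the steel stop. The plunger pushes back, so finish while still holding the blank hard against the stop with the gripper, the lever still latched; leave the plane, mallet and square where they are.

Things in the scene. Friction and masses are not known exactly. Their poses are not given: they have to be found in the camera images.
- jig: Dowelling jig screwed to the bench: pale wooden board 335 x 200 x 24 mm. Origin on its underside, under the channel's centre line; x along the channel towards the plunger and stop (pushing direction; at first roughly world -y), y across it towards the lever, z up. Board spans x -168 to 168, y -80 to 120 mm. Steel lever side plates to z = 68 mm at x 2 to 92, y 63 to 107 mm
- channel (a point): Point on the channel's floor and centre line, at jig x -20, y 0, z 24 mm (the floor is the board's top); axes as the jig's. The open-topped channel is 44 mm wide, between wooden rails 12 mm thick and only 10 mm high; open at jig x -165, closed by the stop at x 100 mm. A blank centred here clears the plunger by 40 mm
- stop: Steel stop block fixed across the channel's end, 24 x 80 x 56 mm (x, y, z), with two small brass drill bushings and the plunger's round spring housing behind it. Origin at the bottom centre of its striking face, on the channel's floor (jig x 100, y 0, z 24 mm); axes as the jig's; the face looks to -x
- plunger (a joint): Travel of the sprung plunger, m: 0 = fully out, 0.020 = head flush with the stop's face (own limit 0.026). A brass head 20 mm across on a steel rod; it pushes towards jig -x with about 3 N at 0 and 9 N when flush (300 N/m), and shoves the blank back if let go
- plunger_tip (a point): Centre of the plunger head's flat face, on the channel's centre line 22 mm above the channel's floor; at rest 20 mm in front of the stop's face (jig x 80 mm)
- lever (a joint): Angle of the sprung lever, rad: 0 = up (rest), 0.5 = fully down (level, on its end stop). It springs back up if let go below about 0.32; beyond that it snaps to 0.5 by itself and a detent holds it there. Pressing it takes up to about 8 N at the paddle
- lever_pad (a point): Middle of the upper face of the dark wooden paddle (46 mm along the lever, 32 wide, 12 thick) at the lever's free end. The lever runs from its hinge (jig x 20, y 85, z 50 mm) towards jig -x; this point is 93 mm along it and 7 mm above its axis: lever up, at jig x -58, y 85, z 101 mm; latched, at jig x -73, y 85, z 57 mm
- gate_top (a point): Centre of the top of the steel gate, 12 x 30 mm, in the channel's floor at jig x -10, y 0. It stands 18 mm above the floor while the lever is up, so the blank cannot lie there, and sinks 2 mm below the floor when the lever is latched
- blank: Rail blank: a loose plain wooden bar 120 x 36 x 44 mm (x, y, z), 0.10 to 0.20 kg, on the bench left of the jig, 44 mm side upright, a small dark hole mid-top; both ends alike. Origin at the centre of its underside, x along its length, z up. Home against the stop, its origin is at jig x 40, y 0, z 24 mm
- plane: Bystander: metal hand plane with black handle and knob, 240 x 58 x 95 mm, origin under its middle
- mallet: Bystander: wooden mallet lying down, head 65 x 110 x 60 mm (origin under it), handle 200 mm towards its -x
- square: Bystander: try square lying flat, wooden stock 110 x 24 x 18 mm (origin under it), steel blade 150 mm towards its +y

How it is judged (in metres and radians):
On the way, in this order (a step that is already met when the one before it is completed fails the run):
1. the lever is latched down (value of joint lever above 0.45 rad), for 0.3 s.
2. the blank lies flat in the channel (z of blank in the frame of jig below 0.028 m and angle between blank's own z axis and vertical below 0.06 rad and y of blank in the frame of jig between -0.007 and 0.007 m and x of blank in the frame of jig between -0.13 and 0.045 m and angle between the x axis of blank and the x axis of jig, either way round below 0.1 rad), for 0.1 s.
At the end, for the whole second after the job is handed in: Lever latched (over 0.45 rad); blank flat in the channel (4 mm of the floor, 7 mm of the centre line, 0.1 rad), held still by the fingers (over 2 N), its end against the stop (over 1.5 N, within 3 mm of home, plunger in over 18 mm) (value of joint lever above 0.45 rad and value of joint plunger above 0.018 m and contact force between blank and stop above 1.5 N and contact force between the fingers and blank above 2 N and z of blank in the frame of jig below 0.028 m and angle between blank's own z axis and vertical below 0.06 rad and y of blank in the frame of jig between -0.007 and 0.007 m and x of blank in the frame of jig between 0.037 and 0.043 m and angle between the x axis of blank and the x axis of jig, either way round below 0.1 rad and linear speed of blank below 0.02 m/s); the arm keeps its last pose, push and grip.
It fails at once if the plane was disturbed (over 30 mm) (distance of plane from where it was at the start of the episode above 0.03 m).
It fails at once if the mallet was disturbed (over 30 mm) (distance of mallet from where it was at the start of the episode above 0.03 m).
It fails at once if the square was disturbed (over 30 mm) (distance of square from where it was at the start of the episode above 0.03 m).
It also fails if it takes over 59 s, if anything falls off the work surface, if the arm or the gripper's body presses on something with over 40 N, if the wrist force passes 120 N, or if a joint passes its speed limit or range.

## Working session

There is one attempt and no reset: what is moved stays moved. The work goes in short steps, Python scripts to look and compute and a tool call to move; the robot and the scene stay as the last step left them, time stands still between calls to the robot, and variables do not carry over. Pictures are saved under pics/ and viewed, at most 10 in all, crops included, and the job is handed in when it is done.

```bash
ls; mkdir -p pics; cat > h.py <<'E'
import numpy as np, cv2
from plant import r, eyes, get_state
from scipy.spatial.transform import Rotation as R
def cap(n,f):
    c=eyes.capture(n); np.savez('pics/'+f+'.npz',**c); cv2.imwrite('pics/'+f+'.png',c['frame'][:,:,::-1]); return c
def load(f): return dict(np.load('pics/'+f+'.npz'))
def pt(c,u,v,win=1):
    z=c['z_map'][v-win:v+win+1,u-win:u+win+1]; z=np.median(z[z>0])
    T=c['cam_to_world']; p=np.array([(u-c['cx'])/c['fx']*z,(v-c['cy'])/c['fy']*z,z,1]); return (T@p)[:3]
E
python3 - <<'E'
from h import *
a=cap('scene','s0');b=cap('top','t0')
im=np.hstack([a['frame'],b['frame']])[:,:,::-1]
print(get_state(),r.grip_depth)
cv2.imwrite('pics/t0b.png',cv2.resize(b['frame'][:,:,::-1],(800,600),interpolation=cv2.INTER_CUBIC))
print(b['cam_to_world'],b['fx'],a['cam_to_world'])
E
```

```text
pics
plant.py
{'time_s': 0.1, 'joints': array([-5.55725772e+01,  2.05861652e+01,  6.38435245e-01, -1.79342159e-02,
       -7.01378834e+01, -1.65084765e+01]), 'qd': array([-0.01483973, -0.14043964,  0.02217828,  0.00461144, -0.15258211,
        0.02523601]), 'joint_torque': array([-1.26694780e-03, -5.84163272e+01,  2.93748844e+01,  7.01543167e+00,
        1.02060908e-02, -8.78662672e-05]), 'tcp_pos': array([ 0.20752484, -0.64182631,  0.22572447]), 'eef_rot': array([ 1.79913125e+02, -8.16460490e-03, -1.62087153e+02]), 'contact_force': array([-0.0814267 , -0.16161542, -0.02248549]), 'moment': array([ 0.0156715 , -0.015541  ,  0.03760666]), 'gripper_force': 0.0, 'gripper_width': 0.08769242577666314} 0.0188
[[-0.0270235  -0.9972816   0.0685503   0.46355282]
 [-0.9995891   0.02630295 -0.01139232  0.01794068]
 [ 0.00955828 -0.06882999 -0.99758261  1.30904555]
 [ 0.          0.          0.          1.        ]] 445.69484153020386 [[ 0.43560741  0.49243268 -0.75349601  1.78028988]
 [ 0.9000152  -0.25202971  0.35560324 -0.59880599]
 [-0.01479273 -0.83306127 -0.55298291  1.00527438]
 [ 0.          0.          0.          1.        ]]
```

View pics/t0b.png

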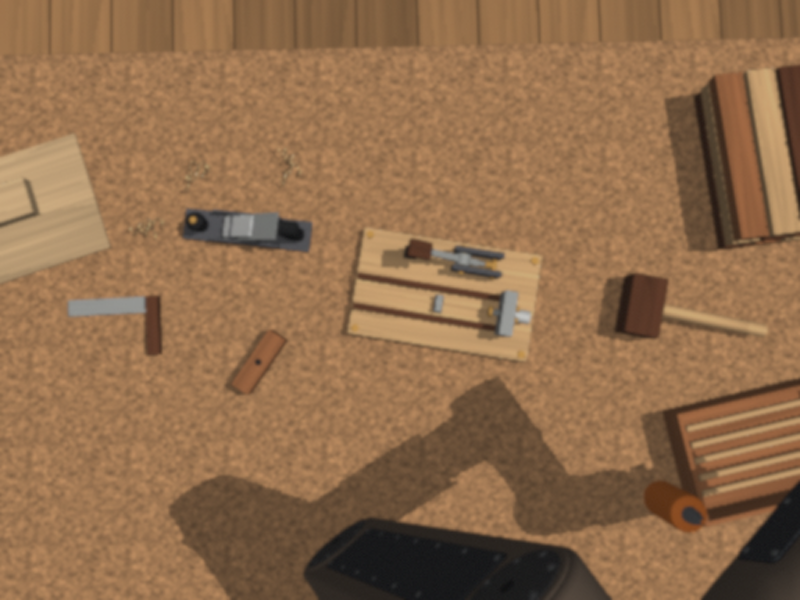

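View pics/s0.png

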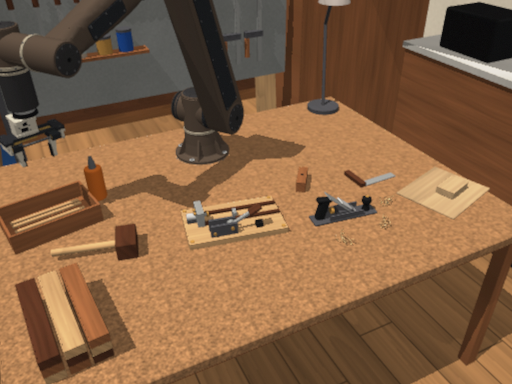

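The top view (800x600) shows the jig board with corners at about (366,229), (541,257), (526,359) and (349,334). The paddle is at (419,250), the gate at (438,303), the stop at (508,313), and the blank runs from (240,383) to (277,340). I'll enlarge this area to read it more accurately.

```bash
python3 - <<'E'
from h import *
b=load('t0');a=load('s0')
c=b['frame'][140:260,140:350,::-1]; cv2.imwrite('pics/c1.png',cv2.resize(c,(798,456),interpolation=cv2.INTER_CUBIC))
c=a['frame'][150:260,170:330,::-1]; cv2.imwrite('pics/c2.png',cv2.resize(c,(800,550),interpolation=cv2.INTER_CUBIC))
E
```

```text
(no output)
```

View pics/c1.png

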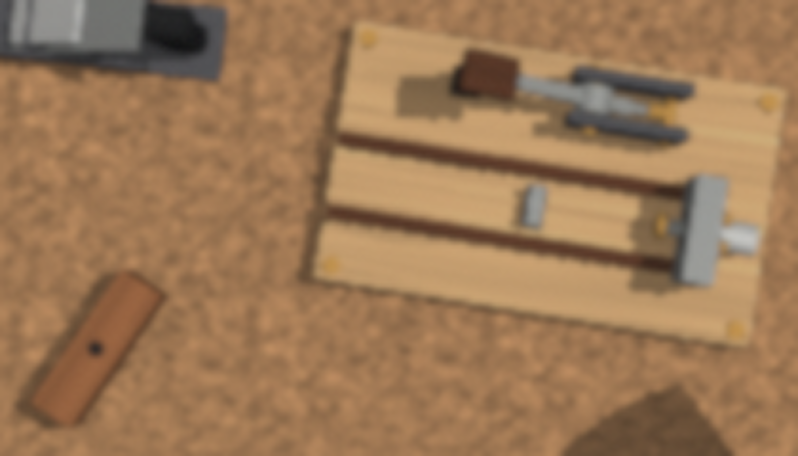

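View pics/c2.png

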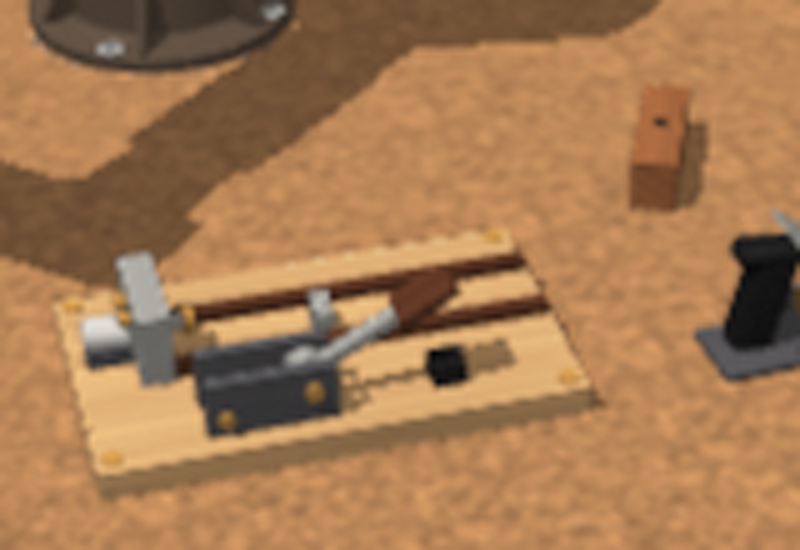

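The enlarged top crop shows the board's top corners at about (352,22), (785,90), (749,345) and (317,277). The gate is at (534,206), the paddle at (490,75) and the blank's hole at (95,348). The blank's top corners are (125,271), (165,296), (72,425) and (30,402). In the scene crop the lever is up and the gate is raised.

```bash
cat >> h.py <<'E'
def rigid2(P,Q): # P local xy -> Q world xy
    cp,cq=P.mean(0),Q.mean(0); M=((P-cp).T@(Q-cq)); th=np.arctan2(M[0,1]-M[1,0],M[0,0]+M[1,1])
    Rm=np.array([[np.cos(th),-np.sin(th)],[np.sin(th),np.cos(th)]]); t=cq-Rm@cp
    return th,t,(P@Rm.T+t-Q)
def ray(c,u,v,z):
    T=c['cam_to_world']; d=T[:3,:3]@[(u-c['cx'])/c['fx'],(v-c['cy'])/c['fy'],1]; o=T[:3,3]; return o+d*(z-o[2])/d[2]
E
python3 - <<'E'
from h import *
b=load('t0');a=load('s0')
g=lambda p:(p[0]/3.8+140-.37,p[1]/3.8+140-.37)
def p(c,uv): return pt(c,int(round(uv[0])),int(round(uv[1])))
print('board top z',[p(b,g(q)).round(4) for q in [(400,50),(420,180),(600,310),(740,200)]])
print('table',p(b,g((250,200))), 'paddle',p(b,g((490,75))),'gate',p(b,g((534,206))),'stop',p(b,g((704,230))))
print('blank',[p(b,g(q)).round(4) for q in [(95,335),(85,370),(120,310)]])
zb=.024
J=np.array([[-168,120],[168,120],[168,-80],[-168,-80]])/1000
Q=np.array([ray(b,*g(q),zb)[:2] for q in [(352,22),(785,90),(749,345),(317,277)]])
th,t,e=rigid2(J,Q);print('jig',np.degrees(th),t,e.round(4).tolist())
L=np.array([[60,18],[60,-18],[-60,-18],[-60,18]])/1000
Q=np.array([ray(b,*g(q),.044)[:2] for q in [(125,271),(165,296),(72,425),(30,402)]])
th,t,e=rigid2(L,Q);print('blank',np.degrees(th),t,e.round(4).tolist(),'hole',ray(b,*g((95,348)),.044))
# scene view
h=lambda q:(q[0]/5+170-.4,q[1]/5+150-.4)
print('scene: hole',p(a,h((661,122))),'paddle',p(a,h((425,300))),'board',p(a,h((420,430))))
E
```

```text
board top z [array([0.6496, 0.0169, 0.0244]), array([0.5504, 0.0051, 0.0239]), array([ 0.4487, -0.1305,  0.023 ]), array([ 0.5294, -0.2371,  0.026 ])]
table [0.54071495 0.13736627 0.00057263] paddle [ 0.62043315 -0.04810774  0.10052845] gate [ 0.5269201  -0.07965026  0.04190976] stop [ 0.50513205 -0.20059891  0.07980376]
blank [array([0.4394, 0.2483, 0.0434]), array([0.4144, 0.2568, 0.0448]), array([0.4586, 0.2315, 0.041 ])]
jig -100.28334376034188 [ 0.52590019 -0.09127926] [[0.0011, -0.0008], [0.002, -0.0016], [-0.0015, -0.0014], [-0.0017, 0.0038]]
blank -36.56187405265289 [0.43013909 0.24702029] [[0.0022, -0.0005], [0.0001, -0.0], [-0.003, 0.0012], [0.0007, -0.0007]] hole [0.43042984 0.24933401 0.044     ]
scene: hole [0.42874586 0.24958714 0.0427888 ] paddle [ 0.63075968 -0.05044122  0.09746102] board [ 0.65248604 -0.06595685  0.01042369]
```

```bash
cat >> h.py <<'E'
JT=np.radians(-100.28); Jt=np.array([.5259,-.0913])
def jig(x,y,z=0):
    c,s=np.cos(JT),np.sin(JT); return np.array([Jt[0]+c*x-s*y,Jt[1]+s*x+c*y,z])
def go(p,yaw):
    s=get_state(); A=R.from_euler('xyz',s['eef_rot'],degrees=True); B=R.from_euler('xyz',[180,0,yaw],degrees=True)
    print('at',s['tcp_pos'].round(4),s['eef_rot'].round(2),'t',s['time_s'],'F',s['contact_force'].round(1),'w',round(s['gripper_width'],4))
    d=A.inv().apply(p-s['tcp_pos']); w=(A.inv()*B).as_rotvec(degrees=True)
    print('target',np.round(p,4),'row',d.round(4),w.round(2),'n>=',max(np.linalg.norm(d)/.0417,np.linalg.norm(w)/7.16).round(1))
E
python3 -c "
from h import *
p=jig(-.066,.085,.2);go(p,-100.28)"
```

```text
at [ 0.2075 -0.6418  0.2257] [ 1.7991e+02 -1.0000e-02 -1.6209e+02] t 0.1 F [-0.1 -0.2 -0. ] w 0.0877
target [ 0.6213 -0.0415  0.2   ] row [-0.5784  0.4439  0.0263] [ 8.000e-02  4.000e-02 -6.181e+01] n>= 17.5
```

>>> drive_effector(moves=[-0.578, 0.444, 0.026, 0, 0, -61.8, -0.578, 0.444, 0.026, 0, 0, -61.8, -0.578, 0.444, 0.026, 0, 0, -61.8, -0.578, 0.444, 0.026, 0, 0, -61.8, -0.578, 0.444, 0.026, 0, 0, -61.8, -0.578, 0.444, 0.026, 0, 0, -61.8, -0.578, 0.444, 0.026, 0, 0, -61.8, -0.578, 0.444, 0.026, 0, 0, -61.8, -0.578, 0.444, 0.026, 0, 0, -61.8, -0.578, 0.444, 0.026, 0, 0, -61.8, -0.578, 0.444, 0.026, 0, 0, -61.8, -0.578, 0.444, 0.026, 0, 0, -61.8], aperture=0, squeeze=10)

```text
time_s: 1.1
tcp_pos: [0.4916, -0.2286, 0.2087]
eef_rot: [180.0, 0.0, -100.3]
contact_force: [1.5, -0.8, 0.6]
gripper_width: 0.0132
gripper_force: 0.0
```

```bash
python3 -c "
from h import *
p=jig(-.066,.085,.2);go(p,-100.28)"
```

```text
at [ 0.4916 -0.2286  0.2087] [ 1.8000e+02  1.0000e-02 -1.0027e+02] t 1.1 F [ 1.5 -0.8  0.6] w 0.0132
target [ 0.6213 -0.0415  0.2   ] row [-0.2072 -0.0943  0.0087] [0.   0.01 0.01] n>= 5.5
```

>>> drive_effector(moves=[-0.207, -0.094, 0.009, 0, 0, 0, -0.207, -0.094, 0.009, 0, 0, 0, -0.207, -0.094, 0.009, 0, 0, 0, -0.207, -0.094, 0.009, 0, 0, 0, -0.207, -0.094, 0.009, 0, 0, 0, -0.207, -0.094, 0.009, 0, 0, 0, -0.207, -0.094, 0.009, 0, 0, 0, -0.207, -0.094, 0.009, 0, 0, 0])

```text
time_s: 1.77
tcp_pos: [0.6205, -0.0427, 0.1987]
eef_rot: [179.9, -0.0, -100.2]
contact_force: [-0.5, -0.7, -0.2]
gripper_width: 0.0
gripper_force: 0.0
```

```bash
python3 -c "
from h import *
c=cap('wrist','w1'); cv2.imwrite('pics/w1b.png',cv2.resize(c['frame'][:,:,::-1],(800,600),interpolation=cv2.INTER_CUBIC))
print(c['cam_to_world'],c['fx'],c['cx'],c['cy'])
p=jig(-.066,.085,.058);go(p,-100.28)"
```

```text
[[-0.98428849  0.1693291   0.05003826  0.60883387]
 [ 0.1765642   0.9421194   0.28501949 -0.11899763]
 [ 0.00112008  0.28937637 -0.95721474  0.35763275]
 [ 0.          0.          0.          1.        ]] 297.3186396354542 259.2893665859866 188.96727219654784
at [ 0.62   -0.0436  0.199 ] [ 1.7992e+02 -3.0000e-02 -1.0024e+02] t 1.8167 F [ 0.2  0.3 -0.6] w 0.0005
target [ 0.6213 -0.0415  0.058 ] row [-0.0024 -0.0011  0.141 ] [ 0.08 -0.03  0.04] n>= 3.4
```

View pics/w1b.png

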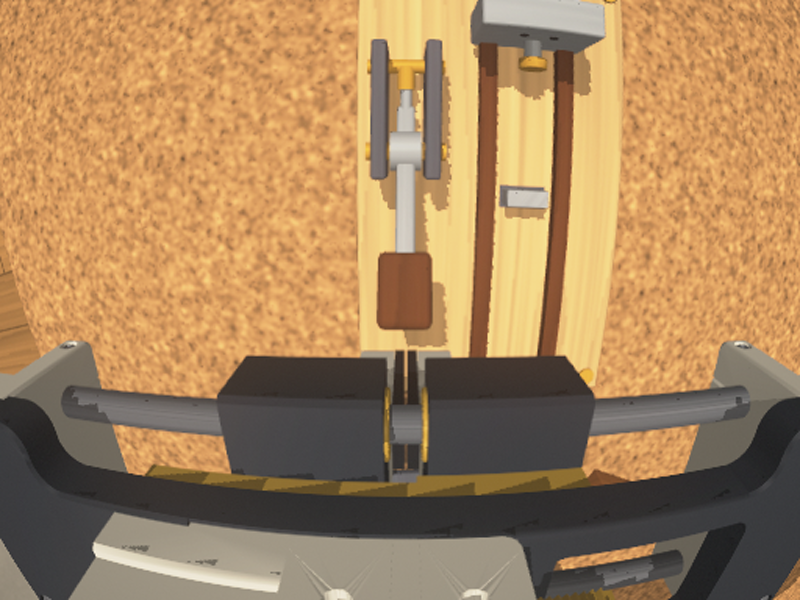

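The wrist view (800x600) shows the paddle centre at (405,290), in line with the fingers, and the gate at (525,198). The plunger head is at (533,64). The rail edges run at about x=477/497 and 555/574 at row 60, and I'll check these against the jig frame.

```bash
cat >> h.py <<'E'
def fray(c,u,v,z,s=1.5625):
    u,v=(u+.5)/s-.5,(v+.5)/s-.5
    x,y=(u-c['cx'])/c['fx'],(v-c['cy'])/c['fy']; th=np.hypot(x,y)
    d=c['cam_to_world'][:3,:3]@[np.sin(th)*x/th,np.sin(th)*y/th,np.cos(th)]; o=c['cam_to_world'][:3,3]; return o+d*(z-o[2])/d[2]
def injig(p):
    c,s=np.cos(JT),np.sin(JT); d=p[:2]-Jt; return np.array([c*d[0]+s*d[1],-s*d[0]+c*d[1]])
E
python3 - <<'E'
from h import *
c=load('w1')
for n,u,v,z,e in [('pad',405,290,.101,(-58,85)),('gate',525,198,.042,(-10,0)),('plunger',533,68,.046,(80,0)),('Lrail o',477,100,.024,(None,34)),('Lrail o',471,340,.024,(None,34)),('Lrail i',496,100,.034,(0,22)),('Lrail i',488,340,.034,(0,22)),('Rrail i',554,100,.024,(0,-22)),('Rrail i',543,345,.024,(0,-22)),('Rrail o',572,100,.034,(0,-34))]:
    print(n,(injig(fray(c,u,v,z))*1000).round(1),e)
E
g=1; python3 - <<'E'
from h import *
c=load('w1')
f=c['frame']
# automatic rail edges: print red channel across row
for v in (40,80,120,180,210):
    row=f[v,285:385].astype(int).sum(1); print(v,row[::1].tolist())
E
```

```text
pad [-61.8  86.4] (-58, 85)
gate [-12.3   3.4] (-10, 0)
plunger [78.5  0.4] (80, 0)
Lrail o [56.4 35.6] (None, 34)
Lrail o [-124.6   34.7] (None, 34)
Lrail i [55.7 23.7] (0, 22)
Lrail i [-120.6   23.1] (0, 22)
Rrail i [ 60.3 -21.8] (0, -22)
Rrail i [-129.7  -24.6] (0, -22)
Rrail o [ 60.2 -32.3] (0, -34)
40 [540, 559, 569, 576, 580, 581, 584, 582, 582, 582, 583, 575, 556, 565, 573, 581, 588, 586, 582, 581, 581, 266, 194, 198, 205, 197, 202, 202, 204, 199, 195, 192, 185, 296, 388, 408, 414, 410, 408, 407, 406, 423, 433, 440, 437, 422, 367, 268, 324, 380, 397, 414, 433, 445, 449, 457, 463, 468, 478, 464, 446, 437, 431, 402, 361, 382, 421, 426, 424, 311, 143, 139, 177, 180, 186, 187, 186, 181, 181, 171, 169, 194, 323, 387, 387, 383, 377, 373, 376, 379, 374, 379, 464, 565, 557, 551, 548, 547, 549, 556]
80 [414, 410, 518, 568, 573, 585, 592, 594, 592, 594, 592, 590, 584, 570, 572, 580, 580, 581, 588, 592, 532, 270, 234, 261, 264, 275, 277, 276, 280, 277, 268, 261, 262, 534, 575, 584, 584, 584, 584, 586, 594, 602, 608, 611, 606, 604, 600, 576, 554, 550, 555, 569, 586, 592, 595, 595, 596, 59
[... 1027 characters left out ...]
 593, 583, 385, 183, 201, 257, 279, 282, 277, 275, 273, 268, 261, 259, 396, 576, 592, 596, 590, 590, 591, 594, 590, 582, 575, 572, 579, 591, 593, 582, 573, 569, 574, 579, 573, 577, 582, 578, 574]
210 [521, 540, 576, 584, 590, 593, 593, 594, 594, 593, 589, 576, 556, 556, 573, 545, 381, 236, 270, 265, 269, 265, 264, 264, 263, 264, 272, 415, 598, 605, 586, 564, 562, 575, 588, 596, 595, 596, 602, 603, 581, 557, 568, 589, 601, 597, 584, 587, 590, 584, 581, 589, 597, 604, 602, 587, 564, 568, 582, 581, 421, 201, 180, 251, 266, 265, 265, 263, 260, 258, 261, 271, 434, 553, 553, 547, 552, 581, 595, 594, 582, 579, 569, 574, 588, 591, 582, 571, 567, 569, 581, 578, 579, 581, 575, 575, 563, 565, 573, 579]
```

```bash
python3 - <<'E'
from h import *
c=load('w1')
for v,li,ri,ro in [(40,317.8,353.5,366.8),(80,317.5,353.6,366.2),(120,316.6,352.3,364.8),(180,313.7,347.8,360.0),(210,311.8,344.9,357.2)]:
    print(v,*[(injig(fray(c,u,v,z,1))*1000).round(1) for u,z in((li,.034),(ri,.024),(ro,.034))])
# front rim: depth of pad
def fpt(u,v):
    z=c['z_map'][v,u]; x,y=(u-c['cx'])/c['fx'],(v-c['cy'])/c['fy']; th=np.hypot(x,y)
    d=np.array([np.sin(th)*x/th,np.sin(th)*y/th,np.cos(th)]); p=c['cam_to_world']@np.r_[d*z/d[2],1]; return p[:3]
for n,u,v in [('pad',259,186),('gate',336,127),('board',300,150),('stop',345,13),('chan',335,170)]:
    p=fpt(u,v);print(n,p.round(4),injig(p).round(4))
E
```

```text
40 [82.8 23.1] [ 88.7 -20.8] [ 88.2 -33.5]
80 [37.7 23.3] [ 41.2 -21. ] [ 41.6 -32.8]
120 [-6.5 23.4] [ -5.3 -20.9] [ -4.  -32.8]
180 [-74.6  24. ] [-77. -20.] [-74.2 -32.1]
210 [-111.1   24.2] [-115.4  -19.9] [-111.8  -32.5]
pad [ 0.6219 -0.0459  0.1027] [-0.0619  0.0864]
gate [ 0.5318 -0.0795  0.0437] [-0.0127  0.0037]
board [ 0.5723 -0.057   0.023 ] [-0.042   0.0395]
stop [ 0.5126 -0.1935  0.0797] [0.1029 0.0051]
chan [ 0.5345 -0.0269  0.0242] [-0.0649 -0.003 ]
```

```bash
sed -i 's/^JT=.*/JT=np.radians(-100.5); Jt=np.array([.5271,-.0900])/' h.py; python3 -c "
from h import *
p=jig(-.066,.085,.058);go(p,-100.5)"
```

```text
at [ 0.62   -0.0436  0.199 ] [ 1.7992e+02 -3.0000e-02 -1.0024e+02] t 1.8167 F [ 0.2  0.3 -0.6] w 0.0005
target [ 0.6227 -0.0406  0.058 ] row [-0.0035 -0.0023  0.141 ] [ 0.08 -0.03  0.26] n>= 3.4
```

>>> drive_effector(moves=[-0.003, -0.002, 0.04, 0, 0, 0, -0.003, -0.002, 0.07, 0, 0, 0, -0.003, -0.002, 0.09, 0, 0, 0, -0.003, -0.002, 0.1, 0, 0, 0, -0.003, -0.002, 0.108, 0, 0, 0, -0.003, -0.002, 0.116, 0, 0, 0, -0.003, -0.002, 0.124, 0, 0, 0, -0.003, -0.002, 0.13, 0, 0, 0, -0.003, -0.002, 0.135, 0, 0, 0, -0.003, -0.002, 0.138, 0, 0, 0, -0.003, -0.002, 0.138, 0, 0, 0, -0.003, -0.002, 0.138, 0, 0, 0])

```text
time_s: 2.82
tcp_pos: [0.623, -0.0412, 0.0617]
eef_rot: [180.0, -0.0, -100.3]
contact_force: [0.0, 0.2, 1.0]
gripper_width: 0.0009
gripper_force: 0.0
```

>>> drive_effector(moves=[0, 0, -0.04, 0, 0, 0, 0, 0, -0.08, 0, 0, 0, 0, 0, -0.12, 0, 0, 0, 0, 0, -0.13, 0, 0, 0, 0, 0, -0.13, 0, 0, 0], aperture=0.088)

```text
time_s: 3.23
tcp_pos: [0.6255, -0.0409, 0.1973]
eef_rot: [-179.5, 0.1, -100.2]
contact_force: [0.4, 0.3, -0.2]
gripper_width: 0.0284
gripper_force: 0.0
```

```bash
python3 -c "
from h import *
c=cap('wrist','w2')
for u,v in [(259,186),(259,195),(262,178),(336,127),(335,122)]:
    z=c['z_map'][v,u]; x,y=(u-c['cx'])/c['fx'],(v-c['cy'])/c['fy']; th=np.hypot(x,y)
    d=np.array([np.sin(th)*x/th,np.sin(th)*y/th,np.cos(th)]); p=(c['cam_to_world']@np.r_[d*z/d[2],1])[:3]; print(u,v,p.round(4),injig(p).round(4),c['frame'][v,u])
go(np.array([.4303,.248,.16]),-36.6)"
```

```text
259 186 [ 0.6306 -0.0318  0.0593] [-0.0761  0.0912] [144  88  55]
259 195 [ 0.6326 -0.0211  0.056 ] [-0.087   0.0912] [142  87  55]
262 178 [ 0.6261 -0.0396  0.0588] [-0.0676  0.0881] [131  81  54]
336 127 [ 0.5348 -0.0754  0.0257] [-0.0158  0.0049] [124 112 112]
335 122 [ 0.535  -0.0811  0.0251] [-0.0102  0.0062] [127 116 115]
at [ 0.6242 -0.0409  0.1946] [-1.7973e+02  1.1000e-01 -1.0027e+02] t 3.2833 F [ 0.3  0.6 -0.8] w 0.0322
target [0.4303 0.248  0.16  ] row [-0.2496  0.2424  0.0339] [-3.100e-01 -5.000e-02 -6.367e+01] n>= 8.9
```

>>> drive_effector(moves=[-0.25, 0.242, 0.03, 0, 0, -63.6, -0.25, 0.242, 0.03, 0, 0, -63.6, -0.25, 0.242, 0.03, 0, 0, -63.6, -0.25, 0.242, 0.03, 0, 0, -63.6, -0.25, 0.242, 0.03, 0, 0, -63.6, -0.25, 0.242, 0.03, 0, 0, -63.6, -0.25, 0.242, 0.03, 0, 0, -63.6, -0.25, 0.242, 0.03, 0, 0, -63.6, -0.25, 0.242, 0.03, 0, 0, -63.6, -0.25, 0.242, 0.03, 0, 0, -63.6, -0.25, 0.242, 0.03, 0, 0, -63.6, -0.25, 0.242, 0.03, 0, 0, -63.6], aperture=0.088)

```text
time_s: 4.28
tcp_pos: [0.4292, 0.2476, 0.1612]
eef_rot: [179.9, 0.0, -36.8]
contact_force: [-0.6, 0.0, 0.2]
gripper_width: 0.088
gripper_force: 0.0
```

```bash
python3 -c "
from h import *
c=cap('wrist','w3'); cv2.imwrite('pics/w3b.png',cv2.resize(c['frame'][:,:,::-1],(800,600),interpolation=cv2.INTER_CUBIC))
go(np.array([.4295,.2485,.014]),-36.6)"
```

```text
at [0.4295 0.2473 0.1613] [179.95   0.   -36.79] t 4.3333 F [-0.5  1.   0.1] w 0.0876
target [0.4295 0.2485 0.014 ] row [-0.0007 -0.0011  0.1473] [ 0.05  0.   -0.19] n>= 3.5
```

View pics/w3b.png

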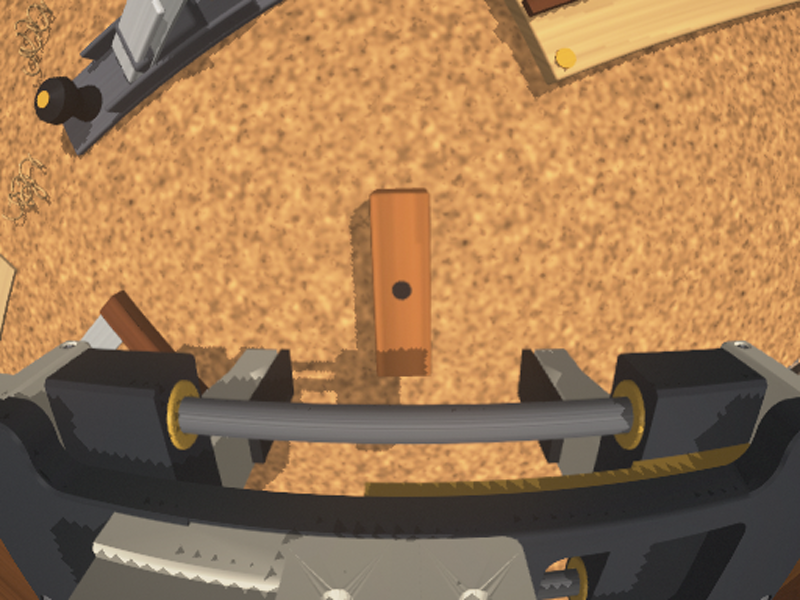

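The wrist view shows the blank centred between the open fingers, with its hole at (401,290), top edges at x=371/430 at row 195, and nearly aligned with the tool.

```bash
python3 -c "
from h import *
c=load('w3')
h=fray(c,401,290,.044);print(h)
a=(fray(c,371,196,.044)+fray(c,430,196,.044))/2;b=(fray(c,376,345,.044)+fray(c,431,345,.044))/2
d=a-b;print(a,b,np.degrees(np.arctan2(d[1],d[0])))
go(np.array([h[0],h[1],.014]),-36.6)"
```

```text
[0.43171674 0.25152213 0.044     ]
[0.47830549 0.21696939 0.044     ] [0.40127252 0.27239098 0.044     ] -35.73323610194359
at [0.4295 0.2473 0.1613] [179.95   0.   -36.79] t 4.3333 F [-0.5  1.   0.1] w 0.0876
target [0.4317 0.2515 0.014 ] row [-0.0007 -0.0048  0.1473] [ 0.05  0.   -0.19] n>= 3.5
```

>>> drive_effector(moves=[0, -0.001, 0.04, 0, 0, 0, 0, -0.001, 0.08, 0, 0, 0, 0, -0.001, 0.11, 0, 0, 0, 0, -0.001, 0.135, 0, 0, 0, 0, -0.001, 0.147, 0, 0, 0, 0, -0.001, 0.147, 0, 0, 0, 0, -0.001, 0.147, 0, 0, 0])

```text
time_s: 4.92
tcp_pos: [0.4304, 0.2477, 0.0143]
eef_rot: [179.9, -0.0, -36.8]
contact_force: [-0.2, -0.2, 0.4]
gripper_width: 0.0877
gripper_force: 0.0
```

>>> drive_effector(moves=[0, 0, 0, 0, 0, 0, 0, 0, 0, 0, 0, 0, 0, 0, 0, 0, 0, 0, 0, 0, 0, 0, 0, 0, 0, 0, 0, 0, 0, 0, 0, 0, 0, 0, 0, 0, 0, 0, 0, 0, 0, 0, 0, 0, 0, 0, 0, 0, 0, 0, 0, 0, 0, 0], aperture=0.02, squeeze=45)

```text
time_s: 5.67
tcp_pos: [0.4301, 0.2489, 0.0148]
eef_rot: [-180.0, -0.0, -36.7]
contact_force: [0.7, 0.2, 0.7]
gripper_width: 0.036
gripper_force: 44.9
```

```bash
python3 -c "
from h import *
c=cap('wrist','w4'); cv2.imwrite('pics/w4b.png',cv2.resize(c['frame'][:,:,::-1],(800,600),interpolation=cv2.INTER_CUBIC))
go(jig(-.02,0,.16),-100.5)"
```

```text
at [0.4301 0.2489 0.0148] [-179.99   -0.    -36.67] t 5.7167 F [-0.9  0.3  1.8] w 0.0359
target [ 0.5307 -0.0703  0.16  ] row [ 0.2714  0.196  -0.1452] [-1.000e-02  0.000e+00  6.383e+01] n>= 8.9
```

View pics/w4b.png

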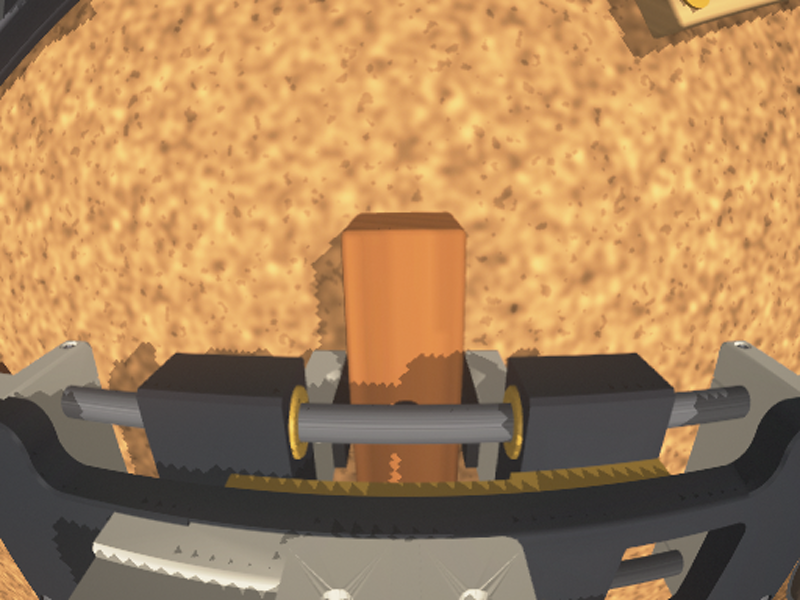

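The blank is held, with its top front corners at (343,231) and (465,231) and its hole at (405,405). I'll use it to calibrate the wrist camera in the tool frame, since its lateral offset must be 0.

```bash
python3 -c "
from h import *
c=load('w4');s=get_state();A=R.from_euler('xyz',s['eef_rot'],degrees=True)
for u,v in [(343,231),(465,231),(404,231),(348,380),(465,380),(405,405)]:
    p=fray(c,u,v,.0445);print(u,v,(A.inv().apply(p-s['tcp_pos'])*1000).round(1))
c=load('w1');A=R.from_euler('xyz',[179.92,-.03,-100.24],degrees=True)
print(A.inv().apply(c['cam_to_world'][:3,3]-[.62,-.0436,.199]))
c=load('w4');A=R.from_euler('xyz',s['eef_rot'],degrees=True);print(A.inv().apply(c['cam_to_world'][:3,3]-s['tcp_pos']))
"
```

```text
343 231 [ 59.4 -19.5 -29.7]
465 231 [ 59.4  14.9 -29.7]
404 231 [ 59.3  -2.2 -29.7]
348 380 [ 12.8 -19.8 -29.7]
465 380 [ 12.8  16.8 -29.7]
405 405 [  3.9  -2.  -29.7]
[ 0.07626475 -0.00219386 -0.15859605]
[ 0.07937022 -0.00169348 -0.15888049]
```

```bash
sed -i 's/^JT=.*/JT=np.radians(-100.5); Jt=np.array([.5257,-.0897])/' h.py
```

>>> drive_effector(moves=[0, 0, -0.04, 0, 0, 0, 0, 0, -0.08, 0, 0, 0, 0, 0, -0.11, 0, 0, 0, 0, 0, -0.12, 0, 0, 0, 0, 0, -0.12, 0, 0, 0])

```text
time_s: 6.13
tcp_pos: [0.4312, 0.2502, 0.1377]
eef_rot: [-179.7, -0.0, -36.7]
contact_force: [-0.6, 0.6, -1.8]
gripper_width: 0.0359
gripper_force: 44.9
```

```bash
python3 -c "
from h import *
go(jig(-.03,0,.11),-100.5)"
```

```text
at [0.4312 0.2502 0.1377] [-1.7967e+02 -2.0000e-02 -3.6660e+01] t 6.1333 F [-0.6  0.6 -1.8] w 0.0359
target [ 0.5312 -0.0602  0.11  ] row [0.2654 0.1895 0.0267] [-0.31  0.16 63.84] n>= 8.9
```

>>> drive_effector(moves=[0.265, 0.19, 0.026, 0, 0, 63.8, 0.265, 0.19, 0.026, 0, 0, 63.8, 0.265, 0.19, 0.026, 0, 0, 63.8, 0.265, 0.19, 0.026, 0, 0, 63.8, 0.265, 0.19, 0.026, 0, 0, 63.8, 0.265, 0.19, 0.026, 0, 0, 63.8, 0.265, 0.19, 0.026, 0, 0, 63.8, 0.265, 0.19, 0.026, 0, 0, 63.8, 0.265, 0.19, 0.026, 0, 0, 63.8, 0.265, 0.19, 0.026, 0, 0, 63.8, 0.265, 0.19, 0.026, 0, 0, 63.8, 0.265, 0.19, 0.026, 0, 0, 63.8])

```text
time_s: 7.13
tcp_pos: [0.5284, -0.0613, 0.1079]
eef_rot: [179.9, -0.0, -100.2]
contact_force: [-0.4, -0.3, -1.1]
gripper_width: 0.0357
gripper_force: 44.9
```

>>> drive_effector(moves=[0, 0, 0, 0, 0, 0, 0, 0, 0, 0, 0, 0, 0, 0, 0, 0, 0, 0])

```text
time_s: 7.38
tcp_pos: [0.5291, -0.061, 0.1089]
eef_rot: [-180.0, 0.0, -100.3]
contact_force: [-0.5, 0.5, -0.9]
gripper_width: 0.0363
gripper_force: 44.9
```

```bash
python3 -c "
from h import *
c=cap('wrist','w5'); cv2.imwrite('pics/w5b.png',cv2.resize(c['frame'][:,:,::-1],(800,600),interpolation=cv2.INTER_CUBIC))
go(jig(-.03,0,.11),-100.5)"
```

```text
at [ 0.5292 -0.0611  0.1089] [-1.7998e+02  1.0000e-02 -1.0035e+02] t 7.4333 F [-0.1 -1.1 -1.4] w 0.036
target [ 0.5312 -0.0602  0.11  ] row [-0.0012 -0.0018 -0.0011] [-0.02  0.01  0.15] n>= 0.1
```

View pics/w5b.png

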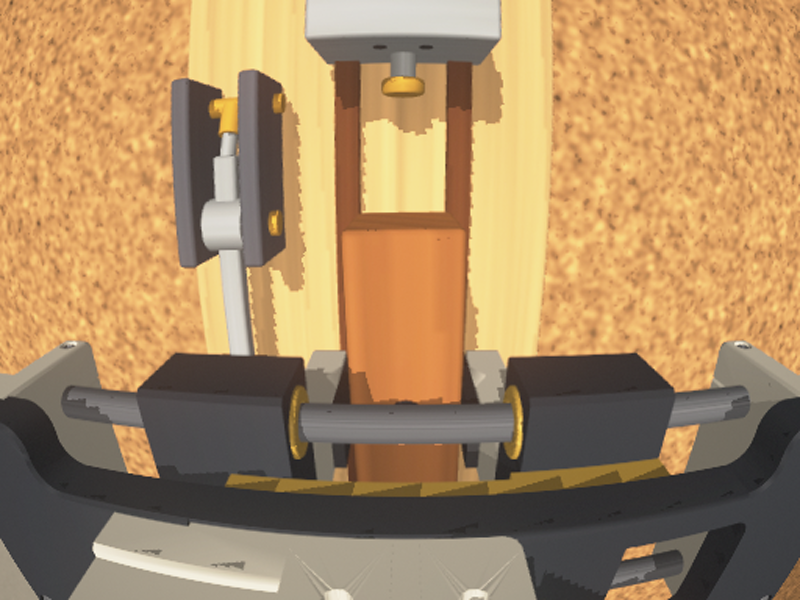

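The view shows the channel's inner edges at x=360/446 (row 150), the plunger head at (403,87) and the blank at x=343/465, so they look concentric. I'll compute the lateral offset in the tool frame.

```bash
python3 -c "
from h import *
c=load('w5');s=get_state();A=R.from_euler('xyz',s['eef_rot'],degrees=True)
f=c['frame'].astype(int).sum(2)
for v in (95,110,125): print(v,f[v,205:315].tolist())
for n,u,v,z in [('ri',360,150,.034),('ri',446,150,.034),('ri',361,205,.034),('ri',445,205,.034),('plunger',403,92,.046),('stopL',306,38,.08),('stopR',500,38,.08),('blank',343,229,.139),('blank',465,229,.139),('stop bot',403,62,.08)]:
    p=fray(c,u,v,z);print(n,(A.inv().apply(p-s['tcp_pos'])*1000).round(1))
"
```

```text
95 [603, 598, 602, 605, 607, 608, 606, 608, 595, 432, 283, 292, 297, 295, 297, 296, 301, 302, 302, 292, 289, 281, 284, 283, 231, 281, 471, 509, 614, 605, 607, 612, 614, 611, 612, 612, 612, 611, 615, 624, 630, 633, 636, 633, 628, 627, 625, 617, 604, 588, 579, 575, 582, 589, 600, 606, 612, 616, 617, 617, 616, 618, 619, 616, 615, 614, 611, 610, 612, 611, 609, 611, 617, 625, 628, 630, 631, 632, 627, 610, 396, 244, 279, 286, 297, 295, 294, 296, 298, 301, 299, 298, 290, 283, 279, 285, 315, 604, 604, 606, 605, 606, 604, 605, 602, 601, 602, 597, 599, 602]
110 [604, 594, 598, 604, 604, 602, 606, 610, 612, 434, 276, 277, 282, 294, 299, 300, 299, 305, 303, 296, 293, 286, 285, 286, 258, 300, 433, 465, 520, 587, 605, 610, 610, 607, 609, 611, 611, 614, 618, 623, 628, 631, 636, 632, 627, 624, 625, 619, 602, 589, 580, 578, 585, 593, 602, 609, 615, 618, 622, 622, 622, 620, 621, 619, 618, 617, 614, 613, 613, 613, 610, 613, 622, 629, 631, 633, 631, 631, 626, 622, 307, 274, 278, 279, 283, 298, 302, 301, 299, 304, 302, 298, 291, 289, 285, 287, 378, 443, 569, 609, 607, 609, 607, 609, 605, 602, 602, 602, 603, 606]
125 [618, 619, 614, 608, 602, 601, 602, 607, 603, 455, 280, 285, 286, 292, 297, 296, 298, 305, 304, 301, 296, 290, 286, 289, 245, 290, 436, 605, 629, 625, 620, 609, 607, 606, 609, 610, 611, 615, 616, 622, 629, 633, 634, 632, 628, 628, 627, 619, 603, 591, 584, 580, 587, 595, 604, 616, 620, 623, 622, 621, 622, 622, 622, 621, 619, 620, 617, 617, 616, 615, 611, 617, 624, 630, 632, 633, 632, 632, 627, 529, 315, 268, 283, 287, 294, 301, 299, 302, 307, 307, 303, 299, 294, 284, 290, 337, 558, 612, 615, 617, 611, 611, 609, 608, 607, 606, 604, 608, 611, 610]
ri [ 81.8 -24.4  74.9]
ri [81.8 18.3 74.9]
ri [ 53.9 -24.2  74.9]
ri [53.9 18.1 74.9]
plunger [109.3  -3.   62.9]
stopL [128.7 -41.9  28.9]
stopR [128.6  36.2  28.9]
blank [ 57.6 -19.3 -30.1]
blank [ 57.6  15.  -30.1]
stop bot [116.8  -2.8  28.9]
```

>>> drive_effector(moves=[0, -0.001, 0.025, 0, 0, 0, 0, -0.001, 0.045, 0, 0, 0, 0, -0.001, 0.055, 0, 0, 0, 0, -0.001, 0.06, 0, 0, 0, 0, -0.001, 0.064, 0, 0, 0, 0, -0.001, 0.067, 0, 0, 0, 0, -0.001, 0.069, 0, 0, 0, 0, -0.001, 0.07, 0, 0, 0, 0, -0.001, 0.07, 0, 0, 0, 0, -0.001, 0.07, 0, 0, 0])

```text
time_s: 8.27
tcp_pos: [0.5304, -0.062, 0.0392]
eef_rot: [-180.0, 0.0, -100.5]
contact_force: [0.1, 0.2, -1.6]
gripper_width: 0.0356
gripper_force: 44.9
```

>>> drive_effector(moves=[0, 0, 0.0005, 0, 0, 0, 0, 0, 0.001, 0, 0, 0, 0, 0, 0.001, 0, 0, 0, 0, 0, 0.001, 0, 0, 0])

```text
time_s: 8.6
tcp_pos: [0.5305, -0.062, 0.0388]
eef_rot: [-179.9, 0.0, -100.5]
contact_force: [-1.7, 1.4, 7.4]
gripper_width: 0.0355
gripper_force: 44.9
```

```bash
python3 -c "
from h import *
s=get_state();print(s['tcp_pos'],injig(s['tcp_pos']))"
```

```text
[ 0.53045821 -0.06201474  0.03880865] [-0.02808878 -0.0003667 ]
```

>>> drive_effector(moves=[0.005, 0, -0.0005, 0, 0, 0, 0.012, 0, -0.0005, 0, 0, 0, 0.02, 0, -0.0005, 0, 0, 0, 0.028, 0, -0.0005, 0, 0, 0, 0.036, 0, -0.0005, 0, 0, 0, 0.042, 0, -0.0005, 0, 0, 0, 0.048, 0, -0.0005, 0, 0, 0, 0.054, 0, -0.0005, 0, 0, 0, 0.058, 0, -0.0005, 0, 0, 0, 0.061, 0, -0.0005, 0, 0, 0, 0.061, 0, -0.0005, 0, 0, 0, 0.061, 0, -0.0005, 0, 0, 0], squeeze=55)

```text
time_s: 9.6
tcp_pos: [0.5199, -0.1224, 0.0388]
eef_rot: [-179.9, 0.0, -100.5]
contact_force: [1.1, 4.2, 5.7]
gripper_width: 0.036
gripper_force: 54.8
```

```bash
python3 -c "
from h import *
s=get_state();print(s['tcp_pos'],injig(s['tcp_pos']),R.from_euler('xyz',s['eef_rot'],degrees=True).inv().apply(s['contact_force']))"
```

```text
[ 0.51985608 -0.12240173  0.03884229] [0.03321911 0.00021336] [-4.36816066 -0.30753414 -5.67529782]
```

>>> drive_effector(moves=[0.002, 0, 0, 0, 0, 0, 0.004, 0, 0, 0, 0, 0, 0.006, 0, 0, 0, 0, 0, 0.006, 0, 0, 0, 0, 0, 0.006, 0, 0, 0, 0, 0])

```text
time_s: 10.02
tcp_pos: [0.5189, -0.1276, 0.0388]
eef_rot: [-179.9, 0.1, -100.5]
contact_force: [1.3, 10.0, 6.3]
gripper_width: 0.0359
gripper_force: 54.8
```

```bash
python3 -c "
from h import *
s=get_state();print(s['tcp_pos'],injig(s['tcp_pos']),R.from_euler('xyz',s['eef_rot'],degrees=True).inv().apply(s['contact_force']))"
```

```text
[ 0.51888424 -0.12761753  0.03883207] [0.03852467 0.00020829] [-10.02454947   0.57238109  -6.24337905]
```

>>> drive_effector(moves=[0.001, 0, 0, 0, 0, 0, 0.002, 0, 0, 0, 0, 0, 0.002, 0, 0, 0, 0, 0, 0.002, 0, 0, 0, 0, 0])

```text
time_s: 10.35
tcp_pos: [0.5186, -0.1293, 0.0389]
eef_rot: [-179.9, 0.1, -100.5]
contact_force: [0.7, 10.2, 6.6]
gripper_width: 0.036
gripper_force: 54.8
```

```bash
python3 -c "
from h import *
s=get_state();print(s['tcp_pos'],injig(s['tcp_pos']),R.from_euler('xyz',s['eef_rot'],degrees=True).inv().apply(s['contact_force']))"
```

```text
[ 0.51862376 -0.12931     0.03885499] [0.04023627 0.0002606 ] [-10.15682743   1.11086147  -6.60246827]
```

>>> drive_effector(moves=[0.001, 0, 0, 0, 0, 0, 0.002, 0, 0, 0, 0, 0, 0.002, 0, 0, 0, 0, 0, 0.002, 0, 0, 0, 0, 0])

```text
time_s: 10.68
tcp_pos: [0.5185, -0.1304, 0.0389]
eef_rot: [-179.8, 0.2, -100.5]
contact_force: [-0.4, 16.8, 7.6]
gripper_width: 0.0356
gripper_force: 54.8
```

```bash
python3 -c "
from h import *
c=cap('wrist','w6'); cv2.imwrite('pics/w6b.png',cv2.resize(c['frame'][:,:,::-1],(800,600),interpolation=cv2.INTER_CUBIC))
s=get_state();print(s['tcp_pos'],injig(s['tcp_pos']),R.from_euler('xyz',s['eef_rot'],degrees=True).inv().apply(s['contact_force']))"
```

```text
[ 0.51851675 -0.13043673  0.0388488 ] [0.04136363 0.00036071] [-16.58689046   2.93806161  -7.87018101]
```

View pics/w6b.png

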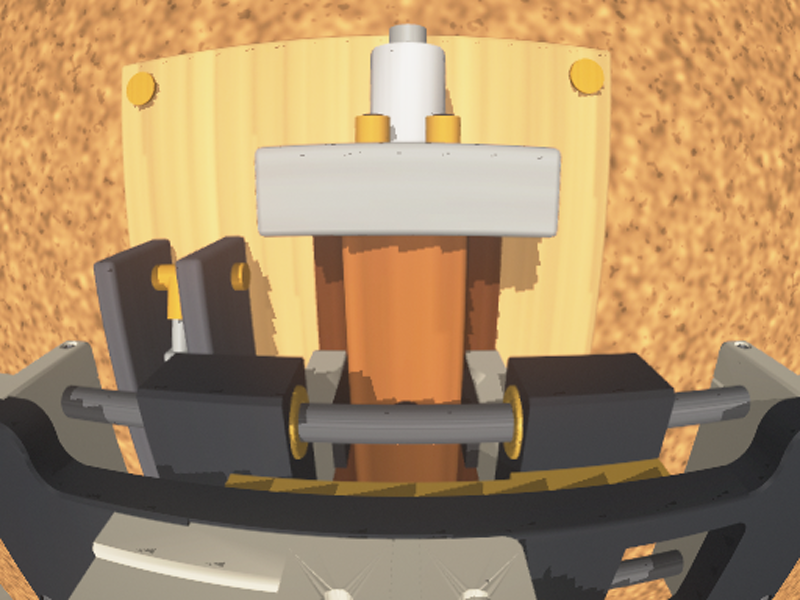

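The picture shows the blank's end meeting the stop's face at about (405,236), parallel and centred in the channel, and the push force has jumped to 17 N. I'll add a little more push and let it settle.

>>> drive_effector(moves=[0.001, 0, 0, 0, 0, 0, 0.001, 0, 0, 0, 0, 0, 0.001, 0, 0, 0, 0, 0, 0.001, 0, 0, 0, 0, 0, 0.001, 0, 0, 0, 0, 0, 0.001, 0, 0, 0, 0, 0])

```text
time_s: 11.23
tcp_pos: [0.5187, -0.1307, 0.0388]
eef_rot: [-179.8, 0.2, -100.5]
contact_force: [1.0, 22.5, 7.9]
gripper_width: 0.0357
gripper_force: 54.9
```

>>> drive_effector(moves=[0, 0, 0, 0, 0, 0, 0, 0, 0, 0, 0, 0, 0, 0, 0, 0, 0, 0, 0, 0, 0, 0, 0, 0, 0, 0, 0, 0, 0, 0, 0, 0, 0, 0, 0, 0])

```text
time_s: 11.73
tcp_pos: [0.5187, -0.1307, 0.0389]
eef_rot: [-179.8, 0.2, -100.5]
contact_force: [1.3, 21.8, 7.4]
gripper_width: 0.0357
gripper_force: 54.9
```

```bash
python3 -c "
from plant import r, eyes, get_state
print(r.close_job())"
```

```text
the job is handed in; nothing more can be done
None
```

I latched the lever and handed the job in at 11.7 s with the gripper pressing the blank flat in the channel against the stop at a steady 22 N (about 12 N of it on the stop); the judge gave no verdict, and I didn't re-check the lever after the push.

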